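Seat the flasks in the heating blocks that fit them

ROBOT

A 6-joint arm with a two-finger parallel gripper is mounted at the origin on a cart in front of the work surface, level with it; the furniture and walls round the work are solid. World frame = base frame: x ahead of the robot, y to its left, z up, the work surface at z = 0. Lengths are in m, angles in degrees, forces in N, time in s.
With the tool pointing down it reaches from about 0.35 to 0.875 m from the base axis. Payload 4.2 kg.
Tool frame: the origin (TCP) lies at the very end of the fingers, on their centre line; the grasp point (between the pads) lies 19 mm behind it; z points along the fingers, y is the line along which they close (so a half turn about z gives the same grasp; the last joint's range is limited). The gripper opens to 87 mm and grips with 3 to 60 N. Pads are 19 mm wide; open, the fingers measure 117 mm over their backs; the gripper's body (75 mm by 190 mm) begins 51 mm behind the grasp point.
Start: joints at [80.592, 22.042, 0.453, 0, -68.411, -14.817], TCP at [0.256, 0.57, 0.193] pointing down, gripper open.
Joint ranges: [-179.83, 179.83], [-69.29, 118.12], [-61.27, 80.66], [-181.25, 117.63], [-171.15, -9.14], [-177.46, 177.46]. Speed limits (degrees/s): [159.86, 159.86, 180, 180, 180, 180].

INTERFACE

Orientations are given as a 3x3 rotation matrix whose columns are the frame's x, y, z axes.
In Python, from station import monitor, cams, ticket gives the robot as it stands.
- The arm moves only by the tool drive_tool, never from a script. Its argument "moves" is a list of rows, each an object with "delta_pos": the shift along the tool's x, y, z in mm, a list of three; "turn": the turn about the tool's z in rad; "claw": the opening, from 0 (shut) to 1 (fully open). A call has 1 to 12 rows; each row shifts and turns the commanded pose from where the row before left it, along the tool's axes as they then stand; what a row does not reach is not made up. A row lasts 1/8 s, in which the tool goes at most 62.5 mm and 10.7 degrees, less where a joint would pass 70% of its speed; a pose out of reach is approached as far as the arm can. A call is refused whole if a number of a shift passes 62.5 or a number of a turn 0.188, either way. A call with a gripper value outside its range is refused whole. The fingers move at their own pace and stop on an object; the grip force is fixed at half the most. Time passes only in rows, so rows that do not move let the fingers close. It gives the time, the measured TCP pose, the force, the opening and the grip force at its end, in the units of the state.
- monitor.sense(): the state, without advancing time (a new reading comes with each control period).
- cams.capture(name): name is "scene" or "top"; returns a dict with "color" (384x512x3 uint8, red, green, blue), "range_z" (384x512 float32, m along the optical axis (not along the pixel's ray), 0 where there is no reading), "vertical_fov" (degrees; the focal length in pixels is half the picture's height over the tangent of half this angle, whatever the lens; pixels are square), "cx", "cy" (the principal point, pixels), "extrinsics" (4x4, takes a point from camera to world coordinates). Camera axes: x right, y down, z forward; pixel columns grow to the right and rows downward; lengths in m; the calibration is good to about 2 mm. A picture is of the moment at which its call begins.
- ticket.finish_job(): hands the job in; it is judged then, once.
The state is a dict: "time_s": time; "joints": joint angles; "joint_velocities": joint speeds; "effort": joint torques, N m; "tcp_pos": TCP position; "ee_rot": TCP orientation; "wrist_force": force on the tool from outside, world axes, zero at the start; "moment": the same for the moment, N m; "gripper_width": opening from 0.0 (shut) to 1.0 (fully open); "gripper_force": force on a finger pad.
Only numpy, scipy, OpenCV 4.12 (cv2) and the standard library are available. Lean on these libraries where they do the work, as an engineer would, in place of code of your own. Each camera call takes 0.05 s, during which the arm holds its last target. There are 200 camera calls.

TASK

The four-position stirrer has been loaded wrongly: the large round-bottomed flask is perched on a block too small for it, the flat-bottomed conical flask stands on a block with a bowl, and the medium flask with the orange top and the small flask still wait in the two cork rings nearest the stirrer, on its left. Put each of the three round-bottomed flasks fully down and upright in the bowl that fits its bulb, and the conical flask wholly on the flat disc. Set the glass down, do not let it fall or tip over, and leave the jar and the beaker right of the stirrer where they stand.

Things in the scene. Friction and masses are not known exactly. Their poses are not given: they have to be found in the camera images.
- flask_large: Large round-bottomed flask, 0.25 kg: bulb 91 mm across, 151 mm tall; neck from 89 mm up, 27 mm wide, 33 mm at the mouth; grip it 130 mm up. Origin: lowest point of the bulb, z along the neck. Starts perched on the rim of block_medium (too small), origin 22 mm above that block's underside; seated in block_large it is 8 mm above that block's underside.
- flask_medium: Round-bottomed flask of yellow solution, 0.2 kg: bulb 65 mm across, 158 mm tall; neck 22-28 mm wide, orange-topped head 40 mm wide from 144 to 158 mm up; grip the head 150 mm up. Origin: lowest point of the bulb, z along the neck. Starts in a cork ring, 16 mm above the worktop; seated in block_medium its origin is 13 mm above that block's underside.
- flask_small: Small round-bottomed flask, 0.055 kg: bulb 41 mm across, 89 mm tall; straight neck 23 mm wide from 39 mm up; grip it 72 mm up. Origin: lowest point of the bulb, z along the neck. Starts in the other cork ring (rings 30 mm high), 16 mm above the worktop; seated in block_small its origin is 19 mm above that block's underside.
- conical_flask: Flat-bottomed conical flask, 0.14 kg: base 84 mm across, 132 mm tall; cylindrical neck 41 mm wide from 96 mm up; grip it 116 mm up. Origin: centre of its flat underside, z up. Starts standing on the flat top of block_small, over the bowl, origin 36 mm above that block's underside.
- block_large: Round aluminium heating block, 112 mm across, 36 mm high, with the largest bowl in its top (mouth 86 mm across, 31 mm deep), for a 91 mm bulb. Empty at the start. Origin: centre of its underside, z up. Fixed on one of four positions (120 mm apart in a square) of a low white stirrer, underside 50 mm above the worktop; places change.
- block_medium: Round aluminium heating block, 112 mm across, 36 mm high, its bowl 65 mm across at the mouth, 26 mm deep, for a 65 mm bulb. The large flask is perched on it at the start. Origin: centre of its underside, z up. Fixed on one of four positions (120 mm apart in a square) of a low white stirrer, underside 50 mm above the worktop; places change.
- block_small: Round aluminium heating block, 112 mm across, 36 mm high, with the smallest bowl (mouth 44 mm across, 20 mm deep), for a 41 mm bulb. The conical flask stands on it at the start. Origin: centre of its underside, z up. Fixed on one of four positions (120 mm apart in a square) of a low white stirrer, underside 50 mm above the worktop; places change.
- flat_disc: Flat aluminium disc, 112 mm across, 12 mm thick, no bowl, for flat-bottomed vessels. Empty at the start. Origin: centre of its underside, z up. Fixed on one of four positions (120 mm apart in a square) of a low white stirrer, underside 50 mm above the worktop; places change.
- screw_jar: Bystander: clear jar with a black screw lid, 68 mm across, 106 mm tall, on the worktop farther to the right. Origin: centre of its underside.
- small_beaker: Bystander: small beaker, 49 mm across, 56 mm tall, on the worktop just right of the stirrer. Origin: centre of its underside.
Things that resemble listed ones, but are neither listed nor needed, are in the scene too. What is shaped like the conical_flask but blue is not meant.

How it is judged (in metres and radians):
At the end, for the whole second after the job is handed in: Each round-bottomed flask rests in the bowl of its own size (within 15 mm of the block's axis, within 6 mm of its seated height) and the conical flask on the flat disc (within 15 mm of its centre); all tilted less than 0.35 rad, released and at rest (horizontal distance between flask_large and block_large below 0.015 m and z of flask_large in the frame of block_large between 0.002 and 0.014 m and angle between each of flask_large, flask_medium, flask_small, conical_flask's own z axis and vertical below 0.35 rad and linear speed of each of flask_large, flask_medium, flask_small, conical_flask below 0.02 m/s and angular speed of each of flask_large, flask_medium, flask_small, conical_flask below 0.3 rad/s and contact force between each of flask_large, flask_medium, flask_small, conical_flask and the fingers below 0.05 N and horizontal distance between flask_medium and block_medium below 0.015 m and z of flask_medium in the frame of block_medium between 0.007 and 0.019 m and horizontal distance between flask_small and block_small below 0.015 m and z of flask_small in the frame of block_small between 0.013 and 0.025 m and horizontal distance between conical_flask and flat_disc below 0.015 m and z of conical_flask in the frame of flat_disc between 0.006 and 0.018 m); the robot touches nothing.
It fails at once if a flask is tipped over (angle between any of flask_large, flask_medium, flask_small, conical_flask's own z axis and vertical above 0.9 rad).
It fails at once if a flask is let fall instead of being set down ((contact force between flask_large and the fingers below 0.05 N and linear speed of flask_large above 0.7 m/s) or (contact force between flask_medium and the fingers below 0.05 N and linear speed of flask_medium above 0.7 m/s) or (contact force between flask_small and the fingers below 0.05 N and linear speed of flask_small above 0.7 m/s) or (contact force between conical_flask and the fingers below 0.05 N and linear speed of conical_flask above 0.7 m/s)).
It fails at once if the jar or the beaker is moved (by more than 30 mm) (distance of any of screw_jar, small_beaker from where it was at the start of the episode above 0.03 m).
It also fails if it takes over 96 s, if anything falls off the work surface, if the arm or the gripper's body presses on something with over 40 N, if the wrist force passes 120 N, or if a joint passes its speed limit or range.

## Working session

There is one attempt and no reset: what is moved stays moved. The work goes in short steps, Python scripts to look and compute and a tool call to move; the robot and the scene stay as the last step left them, time stands still between calls to the robot, and variables do not carry over. Pictures are saved under pics/ and viewed, at most 14 in all, crops included, and the job is handed in when it is done.

Besides the shell and the picture viewer there is one more tool, called after "Call:" as name([rows], argument=value, ...), one row to a line, values as JSON. drive_tool: Moves the arm, as the interface text tells. Its arguments: {"type":"object","properties":{"moves":{"type":"array","items":{"type":"object","properties":{"delta_pos":{"type":"array","items":{"type":"number"}},"turn":{"type":"number"},"claw":{"type":"number"}}}}},"required":["moves"]}

```bash
mkdir -p pics; cat > h.py <<'E'
import numpy as np, cv2
from station import monitor, cams, ticket
def cap(n, f=None):
    c=cams.capture(n)
    if f: cv2.imwrite('pics/'+f, cv2.resize(c['color'][:,:,::-1],(800,600),interpolation=cv2.INTER_CUBIC))
    h=c['color'].shape[0]; c['f']=h/2/np.tan(np.radians(c['vertical_fov'])/2)
    v,u=np.mgrid[:h,:c['color'].shape[1]]
    z=c['range_z']; P=np.stack([(u-c['cx'])/c['f']*z,(v-c['cy'])/c['f']*z,z,np.ones_like(z)],-1)
    c['P']=(P@c['extrinsics'].T)[...,:3]; c['P'][z==0]=np.nan
    return c
E
python3 - <<'E'
from h import *
np.set_printoptions(precision=3,suppress=True)
for n in('scene','top'):
    c=cap(n,n+'1.png'); print(n,c['f'],c['cx'],c['cy'],c['extrinsics'])
    np.savez(n+'1.npz',**{k:c[k] for k in('P','color','range_z','extrinsics','f','cx','cy')})
s=monitor.sense(); print(s['tcp_pos'],s['ee_rot'],s['time_s'])
E
```

```text
scene 428.24059452366293 258.11313972117574 190.87471615680536 [[ 0.695 -0.302  0.653 -0.386]
 [-0.719 -0.276  0.637 -0.87 ]
 [-0.012 -0.912 -0.409  0.662]
 [ 0.     0.     0.     1.   ]]
top 378.7749889869215 256.41802371645406 195.2264095692399 [[-0.021 -0.997  0.08   0.402]
 [-1.     0.023  0.02   0.014]
 [-0.022 -0.079 -0.997  1.36 ]
 [ 0.     0.     0.     1.   ]]
[0.256 0.569 0.192] [[ 0.912 -0.41  -0.001]
 [-0.41  -0.912 -0.002]
 [ 0.     0.002 -1.   ]] 0.1
```

View pics/top1.png

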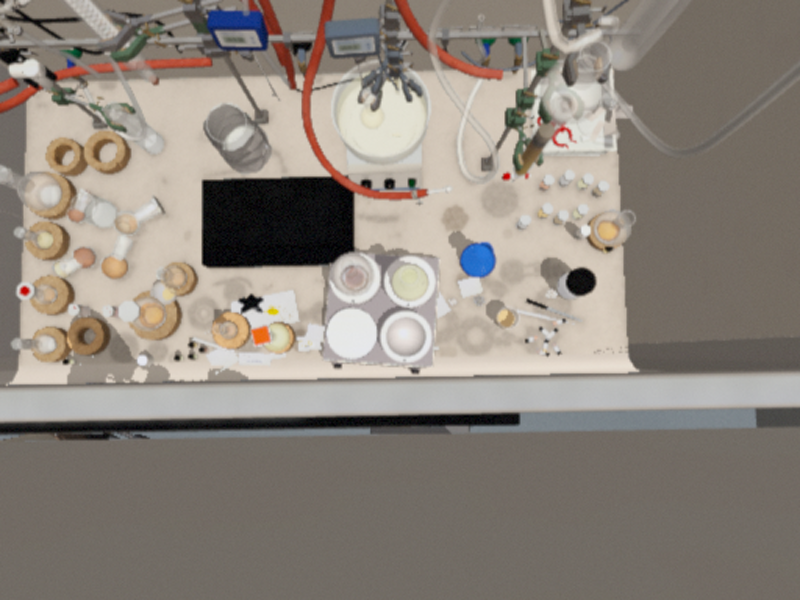

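View pics/scene1.png

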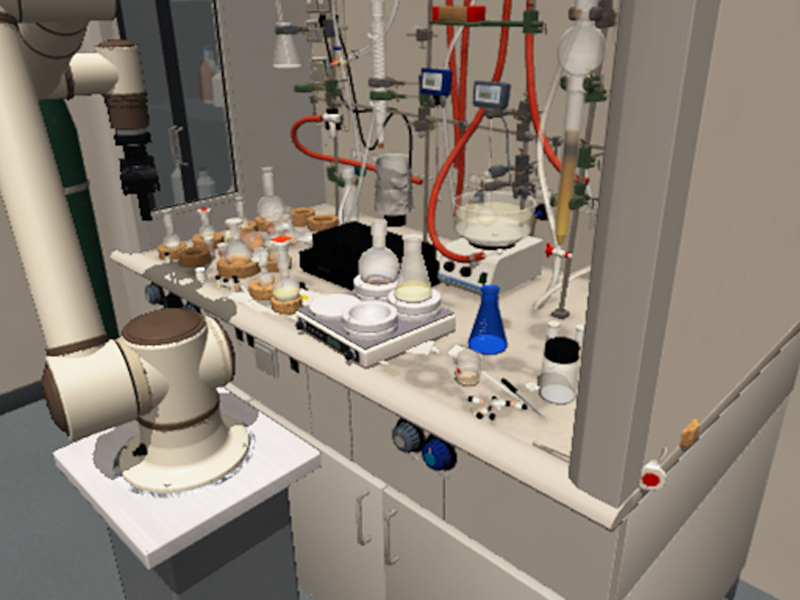

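The top view shows the stirrer at about (380,308). The empty large block is at (405,335), the flat disc at (352,333), the large flask at (353,275) and the conical flask at (410,282). The medium flask's ring is at about (278,337) and the small flask's at (230,330). I'll enlarge both views around these.

```bash
python3 - <<'E'
import numpy as np,cv2
np.set_printoptions(precision=3,suppress=True)
t=np.load('top1.npz');s=np.load('scene1.npz')
def crop(a,r0,r1,c0,c1,k,f):
    cv2.imwrite('pics/'+f,cv2.resize(a['color'][r0:r1,c0:c1,::-1],None,fx=k,fy=k,interpolation=cv2.INTER_CUBIC))
crop(t,150,240,125,285,5,'topc.png'); crop(s,130,240,130,300,4.7,'scenec.png')
P=t['P']
for n,(u,v) in dict(large=(226,176),con=(262,180),disc=(225,213),blk=(259,215),orange=(167,215),ringsm=(147,211),white=(300,258),grey=(300,330)).items(): print(n,P[v,u])
# rings of stirrer tops: z histogram points
q=P.reshape(-1,3)
for lo,hi in((.055,.068),(.080,.092)):
    m=(q[:,2]>lo)&(q[:,2]<hi)&(q[:,0]>.2)&(q[:,0]<.6)&(abs(q[:,1])<.3); print(lo,m.sum(),q[m].min(0),q[m].max(0))
E
```

```text
large [0.56  0.132 0.177]
con [0.554 0.019 0.1  ]
disc [0.447 0.149 0.06 ]
blk [0.438 0.033 0.059]
orange [0.441 0.32  0.174]
ringsm [0.46  0.421 0.056]
white [ 0.363 -0.027  0.905]
grey [ 0.341 -0.006  1.133]
0.055 1141 [ 0.381 -0.219  0.055] [0.599 0.3   0.068]
0.08 1004 [ 0.38  -0.155  0.08 ] [0.6   0.193 0.092]
```

View pics/topc.png

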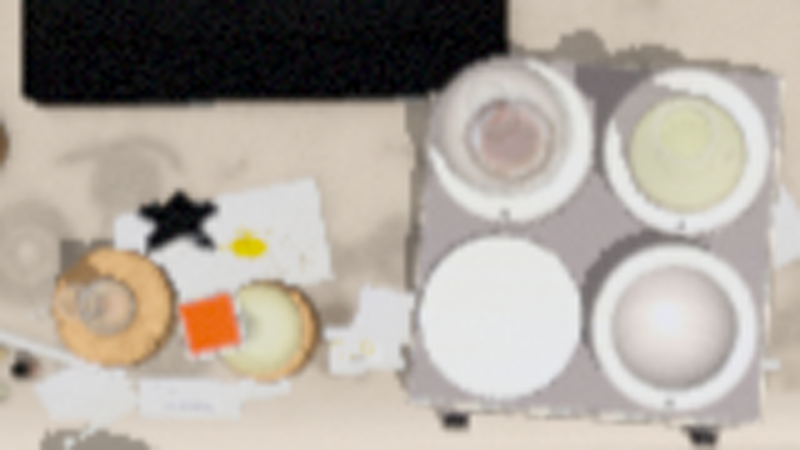

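View pics/scenec.png

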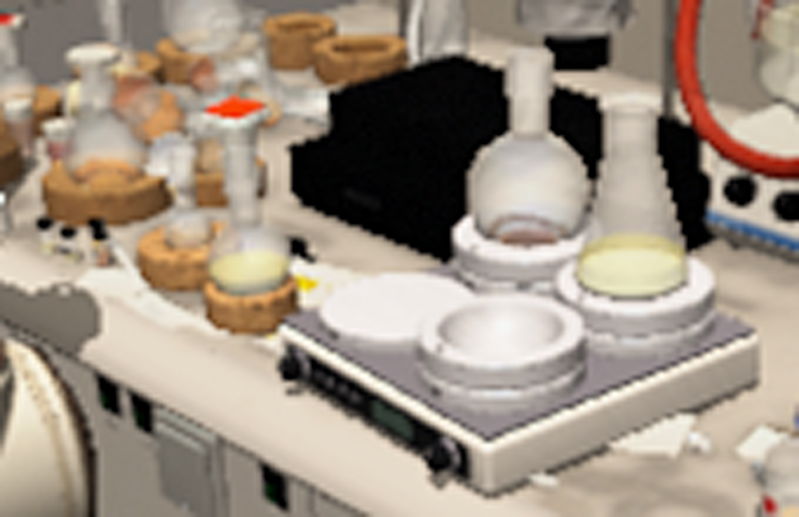

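The crops make the identities clear. The large flask is back-left on block_medium, the conical is back-right on block_small, the disc is front-left and block_large is front-right. The medium flask has the orange head, and the small flask is in the ring left of it. Next I'll fit the positions from depth.

```bash
cat > fit.py <<'E'
from h import *
from scipy.optimize import least_squares
np.set_printoptions(precision=4,suppress=True)
def near(q,c,r,lo,hi): return q[(np.hypot(q[:,0]-c[0],q[:,1]-c[1])<r)&(q[:,2]>lo)&(q[:,2]<hi)]
def circ(p,c,r=None):
    g=lambda x: np.hypot(p[:,0]-x[0],p[:,1]-x[1])-(r or x[2])
    return least_squares(g,[*c,.02],loss='soft_l1',f_scale=.002).x
E
python3 - <<'E'
from fit import *
for n in('top','scene'):
    q=np.load(n+'1.npz')['P'].reshape(-1,3); print(n)
    for b,c,z in(('med',(.56,.13),.086),('small',(.55,.015),.086),('disc',(.443,.145),.062),('blkL',(.435,.03),.086)):
        p=near(q,c,.062,z-.004,z+.004)
        h=(cv2.minEnclosingCircle(p[:,:2].astype(np.float32))); print(b,len(p),h, p[:,:2].min(0),p[:,:2].max(0),np.median(p[:,2]))
    for b,c,r,zs in(('large',(.56,.13),.04,(.150,.165,.18,.195,.21,.23)),('con',(.55,.015),.045,(.15,.17,.185,.2,.21,.225)),('orange',(.44,.32),.04,(.08,.1,.12,.14,.155,.17,.18)),('small',(.46,.42),.04,(.04,.06,.07,.08,.09,.1,.115))):
        for lo,hi in zip(zs,zs[1:]):
            p=near(q,c,r,lo,hi)
            if len(p)>5: print(b,lo,hi,len(p),p[:,:2].min(0),p[:,:2].max(0),'fit',circ(p,p[:,:2].mean(0)))
E
```

```text
top
med 232 ((0.5599780678749084, 0.12995360791683197), 0.061940547078847885) [0.5105 0.07  ] [0.6206 0.1893] 0.08540676631554178
small 344 ((0.5507413744926453, 0.02120615728199482), 0.060961298644542694) [ 0.4911 -0.0349] [0.6106 0.0739] 0.08545114030533685
disc 719 ((0.44698086380958557, 0.14978905022144318), 0.05591661483049393) [0.3925 0.0943] [0.5028 0.2044] 0.061670547276739596
blkL 355 ((0.43619245290756226, 0.030595649033784866), 0.05586595833301544) [ 0.3804 -0.025 ] [0.4914 0.0862] 0.0855742524178491
large 0.15 0.165 154 [0.5373 0.109 ] [0.5992 0.1672] fit [0.5703 0.1403 0.0241]
large 0.165 0.18 15 [0.5569 0.1265] [0.5828 0.1514] fit [0.5699 0.1392 0.0128]
large 0.18 0.195 21 [0.5585 0.1243] [0.5864 0.1533] fit [0.57   0.1392 0.0146]
large 0.195 0.21 25 [0.5561 0.1234] [0.5877 0.1543] fit [0.5715 0.1393 0.0153]
large 0.21 0.23 39 [0.557  0.1246] [0.5891 0.1556] fit [0.5728 0.14   0.0154]
con 0.15 0.17 53 [ 0.5277 -0.0067] [0.5628 0.0449] fit [0.5533 0.0196 0.0242]
con 0.17 0.185 26 [ 0.5321 -0.    ] [0.5509 0.0411] fit [0.5542 0.0202 0.0207]
con 0.185 0.2 6 [0.5579 0.0062]
[... 2436 characters left out ...]
ge 0.14 0.155 29 [0.4319 0.307 ] [0.4547 0.3253] fit [0.4443 0.3221 0.0123]
orange 0.155 0.17 38 [0.4222 0.2988] [0.4637 0.3351] fit [0.4466 0.3231 0.0214]
orange 0.17 0.18 54 [0.4228 0.2952] [0.4646 0.3436] fit [0.4428 0.3186 0.0158]
small 0.04 0.06 56 [0.4429 0.4066] [0.4806 0.4432] fit [0.464  0.4301 0.0167]
small 0.06 0.07 13 [0.4528 0.4214] [0.4691 0.4379] fit [0.4615 0.4294 0.0077]
small 0.07 0.08 16 [0.4553 0.4187] [0.471  0.4407] fit [0.4661 0.4327 0.0099]
small 0.08 0.09 8 [0.4521 0.4162] [0.469  0.4275] fit [0.4595 0.4234 0.0069]
small 0.09 0.1 19 [0.4497 0.4157] [0.4681 0.4352] fit [0.4581 0.4238 0.0074]
small 0.1 0.115 20 [0.4545 0.4155] [0.4769 0.4426] fit [0.4649 0.43   0.0115]
```

Call:
drive_tool([
  {"delta_pos": [0, 0, -60], "turn": 0, "claw": 1},
  {"delta_pos": [45.2, 34.5, -4.5], "turn": 0, "claw": 1},
  {"delta_pos": [45.2, 34.5, -4.5], "turn": 0, "claw": 1},
  {"delta_pos": [45.2, 34.5, -4.5], "turn": 0, "claw": 1},
  {"delta_pos": [45.2, 34.5, -4.5], "turn": 0, "claw": 1},
  {"delta_pos": [45.2, 34.5, -4.5], "turn": 0, "claw": 1},
  {"delta_pos": [45.2, 34.5, -4.5], "turn": 0, "claw": 1},
  {"delta_pos": [45.2, 34.5, -4.5], "turn": 0, "claw": 1},
  {"delta_pos": [45.2, 34.5, -4.5], "turn": 0, "claw": 1},
  {"delta_pos": [45.2, 34.5, -4.5], "turn": 0, "claw": 1},
  {"delta_pos": [45.2, 34.5, -4.5], "turn": 0, "claw": 1},
  {"delta_pos": [45.2, 34.5, -4.5], "turn": 0, "claw": 1},
])

```text
time_s: 1.6
tcp_pos: [0.5545, 0.0181, 0.3021]
ee_rot: [[0.912, -0.41, -0.001], [-0.41, -0.912, 0.0], [-0.001, 0.0, -1.0]]
wrist_force: [0.9, 0.9, -0.3]
gripper_width: 1.001
gripper_force: 0.0
```

```bash
cat >> h.py <<'E'
def to(*p):
    s=monitor.sense(); R=np.array(s['ee_rot']); t=np.array(s['tcp_pos'])
    az=np.degrees(np.arctan2(R[1,1],R[0,1]))
    print('t',s['time_s'],'tcp',t.round(4),'y az',az.round(1),'z',R[:,2].round(3),'w',round(s['gripper_width'],3),'F',np.round(s['wrist_force'],1))
    for q in p:
        d=np.array(q)-t; print('to',q,'tool mm',(R.T@d*1000).round(1),'yx',); t=np.array(q)
E
python3 -c "
from h import *
to((.554,.0197,.302),(.554,.0197,.183))"
```

```text
t 1.6 tcp [0.5545 0.0181 0.3021] y az -114.2 z [-0.001  0.    -1.   ] w 1.001 F [ 0.9  0.9 -0.3]
to (0.554, 0.0197, 0.302) tool mm [-1.1 -1.2  0.1] yx
to (0.554, 0.0197, 0.183) tool mm [ 1.00e-01 -0.00e+00  1.19e+02] yx
```

Call:
drive_tool([
  {"delta_pos": [-1, -1.2, 30], "turn": 0, "claw": 1},
  {"delta_pos": [0, 0, 35], "turn": 0, "claw": 1},
  {"delta_pos": [0, 0, 30], "turn": 0, "claw": 1},
  {"delta_pos": [0, 0, 24], "turn": 0, "claw": 1},
  {"delta_pos": [0, 0, 0], "turn": 0, "claw": 0.6},
  {"delta_pos": [0, 0, 0], "turn": 0, "claw": 0.3},
  {"delta_pos": [0, 0, 0], "turn": 0, "claw": 0.3},
  {"delta_pos": [0, 0, 0], "turn": 0, "claw": 0.3},
  {"delta_pos": [0, 0, 0], "turn": 0, "claw": 0.3},
])

```text
time_s: 2.72
tcp_pos: [0.5539, 0.0214, 0.1837]
ee_rot: [[0.912, -0.41, 0.001], [-0.41, -0.912, 0.0], [0.001, -0.001, -1.0]]
wrist_force: [0.7, -0.5, -0.3]
gripper_width: 0.516
gripper_force: 0.0
```

Call:
drive_tool([
  {"delta_pos": [0, 0, 0], "turn": 0, "claw": 0.2},
  {"delta_pos": [0, 0, 0], "turn": 0, "claw": 0.2},
  {"delta_pos": [0, 0, 0], "turn": 0, "claw": 0.2},
  {"delta_pos": [0, 0, -10], "turn": 0, "claw": 0.2},
  {"delta_pos": [0, 0, -20], "turn": 0, "claw": 0.2},
  {"delta_pos": [0, 0, -30], "turn": 0, "claw": 0.2},
])

```text
time_s: 3.48
tcp_pos: [0.5528, 0.0214, 0.2429]
ee_rot: [[0.912, -0.41, -0.003], [-0.41, -0.912, -0.0], [-0.003, 0.002, -1.0]]
wrist_force: [-0.4, -0.2, -2.4]
gripper_width: 0.448
gripper_force: 30.0
```

```bash
python3 -c "
from h import *
to((.436,.03,.243),(.447,.1495,.243),(.447,.1495,.160))"
```

```text
t 3.475 tcp [0.5528 0.0214 0.2429] y az -114.2 z [-0.003 -0.    -1.   ] w 0.448 F [-0.4 -0.2 -2.4]
to (0.436, 0.03, 0.243) tool mm [-110.1   40.1    0.2] yx
to (0.447, 0.1495, 0.243) tool mm [-3.900e+01 -1.135e+02 -1.000e-01] yx
to (0.447, 0.1495, 0.16) tool mm [ 0.2 -0.1 83. ] yx
```

Call:
drive_tool([
  {"delta_pos": [-20, 7, 0], "turn": 0, "claw": 0.2},
  {"delta_pos": [-35, 13, 0], "turn": 0, "claw": 0.2},
  {"delta_pos": [-35, 13, 0], "turn": 0, "claw": 0.2},
  {"delta_pos": [-20, 7, 0], "turn": 0, "claw": 0.2},
  {"delta_pos": [-7, -20, 0], "turn": 0, "claw": 0.2},
  {"delta_pos": [-11, -33, 0], "turn": 0, "claw": 0.2},
  {"delta_pos": [-12, -34, 0], "turn": 0, "claw": 0.2},
  {"delta_pos": [-9, -26.5, 0], "turn": 0, "claw": 0.2},
  {"delta_pos": [0, 0, 10], "turn": 0, "claw": 0.2},
  {"delta_pos": [0, 0, 20], "turn": 0, "claw": 0.2},
  {"delta_pos": [0, 0, 20], "turn": 0, "claw": 0.2},
  {"delta_pos": [0, 0, 0], "turn": 0, "claw": 0.2},
])

```text
time_s: 4.97
tcp_pos: [0.4464, 0.148, 0.1915]
ee_rot: [[0.912, -0.411, -0.004], [-0.411, -0.912, -0.003], [-0.003, 0.004, -1.0]]
wrist_force: [-0.9, -1.2, -2.0]
gripper_width: 0.455
gripper_force: 30.0
```

```bash
python3 -c "
from h import *
to((.447,.1495,.160))
cap('scene','s2.png')"
```

```text
t 4.975 tcp [0.4464 0.148  0.1915] y az -114.3 z [-0.004 -0.003 -1.   ] w 0.455 F [-0.9 -1.2 -2. ]
to (0.447, 0.1495, 0.16) tool mm [ 0.  -1.7 31.5] yx
```

View pics/s2.png

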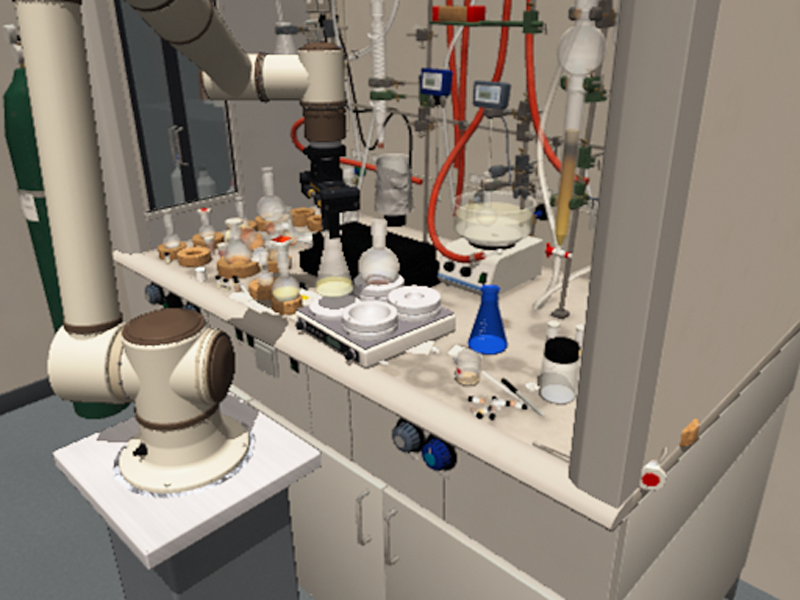

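The conical flask is held upright over the disc, at about (335,280). I'll set it down.

Call:
drive_tool([
  {"delta_pos": [0, -1.5, 12], "turn": 0, "claw": 0.2},
  {"delta_pos": [0, 0, 10], "turn": 0, "claw": 0.2},
  {"delta_pos": [0, 0, 5], "turn": 0, "claw": 0.2},
  {"delta_pos": [0, 0, 3], "turn": 0, "claw": 0.2},
  {"delta_pos": [0, 0, 1], "turn": 0, "claw": 0.2},
  {"delta_pos": [0, 0, 0], "turn": 0, "claw": 0.2},
])

```text
time_s: 5.78
tcp_pos: [0.4487, 0.151, 0.1624]
ee_rot: [[0.912, -0.41, 0.0], [-0.41, -0.912, 0.0], [0.0, -0.0, -1.0]]
wrist_force: [0.2, 0.4, -1.2]
gripper_width: 0.45
gripper_force: 30.0
```

Call:
drive_tool([
  {"delta_pos": [0, 0, 1], "turn": 0, "claw": 0.2},
  {"delta_pos": [0, 0, 1], "turn": 0, "claw": 0.2},
  {"delta_pos": [0, 0, 0.5], "turn": 0, "claw": 0.2},
  {"delta_pos": [0, 0, 0], "turn": 0, "claw": 0.2},
])

```text
time_s: 6.28
tcp_pos: [0.4486, 0.1509, 0.1597]
ee_rot: [[0.912, -0.41, -0.0], [-0.41, -0.912, -0.0], [-0.0, 0.0, -1.0]]
wrist_force: [0.7, 1.3, -1.6]
gripper_width: 0.456
gripper_force: 30.0
```

Call:
drive_tool([
  {"delta_pos": [0, 0, 1], "turn": 0, "claw": 0.2},
  {"delta_pos": [0, 0, 0.5], "turn": 0, "claw": 0.2},
  {"delta_pos": [0, 0, 0], "turn": 0, "claw": 0.2},
])

```text
time_s: 6.65
tcp_pos: [0.4491, 0.1508, 0.1596]
ee_rot: [[0.912, -0.41, 0.002], [-0.41, -0.912, -0.0], [0.001, -0.001, -1.0]]
wrist_force: [-1.9, -1.6, 5.6]
gripper_width: 0.454
gripper_force: 30.0
```

Call:
drive_tool([
  {"delta_pos": [0, 0, 0], "turn": 0, "claw": 0.6},
  {"delta_pos": [0, 0, 0], "turn": 0, "claw": 0.7},
  {"delta_pos": [0, 0, 0], "turn": 0, "claw": 0.8},
  {"delta_pos": [0, 0, 0], "turn": 0, "claw": 0.8},
  {"delta_pos": [0, 0, 0], "turn": 0, "claw": 0.8},
  {"delta_pos": [0, 0, -20], "turn": 0, "claw": 0.8},
  {"delta_pos": [0, 0, -50], "turn": 0, "claw": 0.8},
  {"delta_pos": [0, 0, -60], "turn": 0, "claw": 0.8},
  {"delta_pos": [0, 0, -10], "turn": 0, "claw": 0.8},
  {"delta_pos": [0, 0, 0], "turn": 0, "claw": 0.8},
])

```text
time_s: 7.9
tcp_pos: [0.4485, 0.1511, 0.2985]
ee_rot: [[0.912, -0.41, 0.001], [-0.41, -0.912, 0.001], [0.0, -0.001, -1.0]]
wrist_force: [-0.3, 0.4, -0.6]
gripper_width: 0.801
gripper_force: 0.0
```

```bash
python3 - <<'E'
from fit import *
to((.572,.1395,.299),(.572,.1395,.183))
q=cap('scene')['P'].reshape(-1,3)
for lo,hi in((.15,.165),(.165,.18),(.18,.2)):
    p=near(q,(.447,.15),.045,lo,hi)
    if len(p)>8:print(len(p),circ(p,p[:,:2].mean(0)))
print(near(q,(.447,.15),.04,.15,.21)[:,2].max())
E
```

```text
t 7.9 tcp [0.4485 0.1511 0.2985] y az -114.2 z [ 0.001  0.001 -1.   ] w 0.801 F [-0.3  0.4 -0.6]
to (0.572, 0.1395, 0.299) tool mm [117.3 -40.1  -0.5] yx
to (0.572, 0.1395, 0.183) tool mm [ -0.    0.2 116. ] yx
55 [0.4497 0.1489 0.0178]
49 [0.4488 0.1483 0.0162]
87 [0.4502 0.149  0.0179]
0.19771538638421798
```

Call:
drive_tool([
  {"delta_pos": [39, -13, 0], "turn": 0, "claw": 0.8},
  {"delta_pos": [48, -17, 0], "turn": 0, "claw": 0.8},
  {"delta_pos": [30, -10, 0], "turn": 0, "claw": 0.8},
  {"delta_pos": [0, 0, 30], "turn": 0, "claw": 0.8},
  {"delta_pos": [0, 0, 35], "turn": 0, "claw": 0.8},
  {"delta_pos": [0, 0, 30], "turn": 0, "claw": 0.8},
  {"delta_pos": [0, 0, 20], "turn": 0, "claw": 0.7},
  {"delta_pos": [0, 0, 0], "turn": 0, "claw": 0.5},
  {"delta_pos": [0, 0, 0], "turn": 0, "claw": 0.4},
  {"delta_pos": [0, 0, 0], "turn": 0, "claw": 0.3},
  {"delta_pos": [0, 0, 0], "turn": 0, "claw": 0.1},
  {"delta_pos": [0, 0, 0], "turn": 0, "claw": 0.1},
])

```text
time_s: 9.45
tcp_pos: [0.5723, 0.1398, 0.1842]
ee_rot: [[0.912, -0.41, 0.002], [-0.41, -0.912, 0.001], [0.002, -0.002, -1.0]]
wrist_force: [0.7, 0.5, 1.6]
gripper_width: 0.346
gripper_force: 30.0
```

Call:
drive_tool([
  {"delta_pos": [0, 0, 0], "turn": 0, "claw": 0.1},
  {"delta_pos": [0, 0, 0], "turn": 0, "claw": 0.1},
  {"delta_pos": [0, 0, 0], "turn": 0, "claw": 0.1},
  {"delta_pos": [0, 0, 0], "turn": 0, "claw": 0.1},
])

```text
time_s: 9.95
tcp_pos: [0.5723, 0.1396, 0.184]
ee_rot: [[0.912, -0.41, 0.002], [-0.41, -0.912, 0.001], [0.001, -0.001, -1.0]]
wrist_force: [0.1, 0.7, 5.5]
gripper_width: 0.349
gripper_force: 30.0
```

Call:
drive_tool([
  {"delta_pos": [0, 0, -10], "turn": 0, "claw": 0.1},
  {"delta_pos": [0, 0, -20], "turn": 0, "claw": 0.1},
  {"delta_pos": [0, 0, -20], "turn": 0, "claw": 0.1},
  {"delta_pos": [0, 0, -10], "turn": 0, "claw": 0.1},
  {"delta_pos": [0, 0, 0], "turn": 0, "claw": 0.1},
])

```text
time_s: 10.58
tcp_pos: [0.5713, 0.1393, 0.243]
ee_rot: [[0.912, -0.411, -0.001], [-0.411, -0.912, -0.0], [-0.001, 0.0, -1.0]]
wrist_force: [0.1, 0.3, -2.6]
gripper_width: 0.347
gripper_force: 30.0
```

```bash
python3 - <<'E'
from fit import *
to((.556,.0195,.243),(.4362,.030,.243),(.4362,.030,.170))
q=cap('scene')['P'].reshape(-1,3)
for lo,hi in((.15,.155),(.155,.16),(.16,.165),(.165,.17),(.17,.175),(.18,.19),(.20,.21),(.21,.22),(.22,.23)):
    p=near(q,(.572,.14),.055,lo,hi)
    if len(p)>8:print(lo,len(p),circ(p,p[:,:2].mean(0)))
E
```

```text
t 10.575 tcp [0.5713 0.1393 0.243 ] y az -114.2 z [-0.001 -0.    -1.   ] w 0.347 F [ 0.1  0.3 -2.6]
to (0.556, 0.0195, 0.243) tool mm [ 35.2 115.5  -0. ] yx
to (0.4362, 0.03, 0.243) tool mm [-113.6   39.6    0.1] yx
to (0.4362, 0.03, 0.17) tool mm [ 0.1 -0.  73. ] yx
0.15 21 [0.5709 0.1369 0.0365]
0.155 25 [0.5716 0.1385 0.0404]
0.16 26 [0.5704 0.1378 0.0425]
0.165 37 [0.5706 0.1386 0.0435]
0.17 35 [0.5725 0.1398 0.0455]
0.18 76 [0.5712 0.1377 0.0438]
0.2 90 [0.5706 0.1385 0.0344]
0.21 75 [0.5696 0.1371 0.0225]
0.22 25 [0.5719 0.1377 0.0139]
```

Call:
drive_tool([
  {"delta_pos": [6, 20, 0], "turn": 0, "claw": 0.1},
  {"delta_pos": [11, 36, 0], "turn": 0, "claw": 0.1},
  {"delta_pos": [11, 37, 0], "turn": 0, "claw": 0.1},
  {"delta_pos": [7, 22.5, 0], "turn": 0, "claw": 0.1},
  {"delta_pos": [-20, 7, 0], "turn": 0, "claw": 0.1},
  {"delta_pos": [-36, 12.5, 0], "turn": 0, "claw": 0.1},
  {"delta_pos": [-37, 13, 0], "turn": 0, "claw": 0.1},
  {"delta_pos": [-20.6, 7.1, 0], "turn": 0, "claw": 0.1},
  {"delta_pos": [0, 0, 15], "turn": 0, "claw": 0.1},
  {"delta_pos": [0, 0, 20], "turn": 0, "claw": 0.1},
  {"delta_pos": [0, 0, 15], "turn": 0, "claw": 0.1},
  {"delta_pos": [0, 0, 0], "turn": 0, "claw": 0.1},
])

```text
time_s: 12.12
tcp_pos: [0.4348, 0.0289, 0.1918]
ee_rot: [[0.912, -0.411, -0.004], [-0.411, -0.912, -0.002], [-0.003, 0.003, -1.0]]
wrist_force: [0.4, -0.3, -2.7]
gripper_width: 0.343
gripper_force: 30.0
```

```bash
python3 - <<'E'
from fit import *
to((.4362,.030,.170))
q=cap('scene')['P'].reshape(-1,3)
for lo,hi in((.11,.12),(.12,.13),(.13,.14),(.14,.15),(.15,.16),(.16,.17)):
    p=near(q,(.437,.03),.055,lo,hi)
    if len(p)>8:print(lo,len(p),circ(p,p[:,:2].mean(0)))
E
```

```text
t 12.125 tcp [0.4348 0.0289 0.1918] y az -114.3 z [-0.004 -0.002 -1.   ] w 0.343 F [ 0.4 -0.3 -2.7]
to (0.4362, 0.03, 0.17) tool mm [ 0.9 -1.6 21.8] yx
0.11 73 [0.4348 0.0276 0.0439]
0.12 78 [0.4344 0.0276 0.0445]
0.13 99 [0.4347 0.0274 0.0437]
0.14 112 [0.4342 0.0275 0.04  ]
0.15 107 [0.4333 0.0269 0.0326]
0.16 98 [0.4347 0.0278 0.0226]
```

Call:
drive_tool([
  {"delta_pos": [0.5, -0.8, 10], "turn": 0, "claw": 0.1},
  {"delta_pos": [0, 0, 6], "turn": 0, "claw": 0.1},
  {"delta_pos": [0, 0, 2], "turn": 0, "claw": 0.1},
  {"delta_pos": [0, 0, 1], "turn": 0, "claw": 0.1},
  {"delta_pos": [0, 0, 1], "turn": 0, "claw": 0.1},
  {"delta_pos": [0, 0, 0], "turn": 0, "claw": 0.1},
])

```text
time_s: 12.92
tcp_pos: [0.4372, 0.0308, 0.1733]
ee_rot: [[0.912, -0.41, 0.0], [-0.41, -0.912, 0.0], [0.0, -0.0, -1.0]]
wrist_force: [0.4, 1.1, -2.5]
gripper_width: 0.351
gripper_force: 30.0
```

Call:
drive_tool([
  {"delta_pos": [0, 0, 1], "turn": 0, "claw": 0.1},
  {"delta_pos": [0, 0, 1], "turn": 0, "claw": 0.1},
  {"delta_pos": [0, 0, 1], "turn": 0, "claw": 0.1},
  {"delta_pos": [0, 0, 0], "turn": 0, "claw": 0.1},
])

```text
time_s: 13.42
tcp_pos: [0.4386, 0.0308, 0.1716]
ee_rot: [[0.912, -0.41, 0.003], [-0.41, -0.912, 0.0], [0.003, -0.002, -1.0]]
wrist_force: [0.7, -0.8, 4.9]
gripper_width: 0.346
gripper_force: 30.0
```

Call:
drive_tool([
  {"delta_pos": [0, 0, 0], "turn": 0, "claw": 0.5},
  {"delta_pos": [0, 0, 0], "turn": 0, "claw": 0.6},
  {"delta_pos": [0, 0, 0], "turn": 0, "claw": 0.7},
  {"delta_pos": [0, 0, 0], "turn": 0, "claw": 0.7},
  {"delta_pos": [0, 0, 0], "turn": 0, "claw": 0.8},
  {"delta_pos": [0, 0, -20], "turn": 0, "claw": 0.9},
  {"delta_pos": [0, 0, -50], "turn": 0, "claw": 1},
  {"delta_pos": [0, 0, -60], "turn": 0, "claw": 1},
  {"delta_pos": [0, 0, 0], "turn": -0.18, "claw": 1},
  {"delta_pos": [0, 0, 0], "turn": -0.18, "claw": 1},
  {"delta_pos": [0, 0, 0], "turn": -0.18, "claw": 1},
  {"delta_pos": [0, 0, 0], "turn": -0.16, "claw": 1},
])

```text
time_s: 14.92
tcp_pos: [0.437, 0.0307, 0.3001]
ee_rot: [[0.96, 0.279, -0.0], [0.279, -0.96, 0.0], [-0.0, -0.0, -1.0]]
wrist_force: [0.0, -0.4, -0.6]
gripper_width: 1.002
gripper_force: 0.0
```

```bash
python3 - <<'E'
from fit import *
to((.443,.3215,.30),(.443,.3215,.147))
q=cap('scene')['P'].reshape(-1,3)
for lo,hi in((.10,.11),(.11,.12),(.12,.13),(.13,.14),(.15,.17),(.17,.19),(.19,.205)):
    p=near(q,(.437,.03),.055,lo,hi)
    if len(p)>8:print(lo,len(p),circ(p,p[:,:2].mean(0)))
print(near(q,(.437,.03),.055,.18,.23)[:,2].max())
q=np.load('top1.npz')['P'].reshape(-1,3); p=near(q,(.443,.321),.03,.168,.18); print(cv2.minAreaRect(p[:,:2].astype(np.float32)*1000))
E
```

```text
t 14.925 tcp [0.437  0.0307 0.3001] y az -73.8 z [-0.  0. -1.] w 1.002 F [ 0.  -0.4 -0.6]
to (0.443, 0.3215, 0.3) tool mm [  86.8 -277.6    0.1] yx
to (0.443, 0.3215, 0.147) tool mm [  0.   0. 153.] yx
0.1 85 [0.4402 0.0316 0.0446]
0.11 95 [0.4399 0.0306 0.0429]
0.12 110 [0.4406 0.0318 0.0397]
0.13 106 [0.4402 0.031  0.0318]
0.15 58 [0.4483 0.033  0.0137]
0.17 59 [0.4512 0.0323 0.0148]
0.19 65 [0.4535 0.0337 0.0161]
0.21121575947337617
((442.6312561035156, 321.1598815917969), (38.86412811279297, 39.23269271850586), 14.771949768066406)
```

The large flask is seated, leaning about 0.13 rad, which is within the limit. Next is the medium flask.

Call:
drive_tool([
  {"delta_pos": [10, -32, 0], "turn": 0.02, "claw": 1},
  {"delta_pos": [17, -54, 0], "turn": 0, "claw": 1},
  {"delta_pos": [17, -54, 0], "turn": 0, "claw": 1},
  {"delta_pos": [17, -54, 0], "turn": 0, "claw": 1},
  {"delta_pos": [17, -54, 0], "turn": 0, "claw": 1},
  {"delta_pos": [9, -29.6, 0], "turn": 0, "claw": 1},
  {"delta_pos": [0, 0, 30], "turn": 0, "claw": 1},
  {"delta_pos": [0, 0, 40], "turn": 0, "claw": 1},
  {"delta_pos": [0, 0, 30], "turn": 0, "claw": 1},
  {"delta_pos": [0, 0, 0], "turn": 0, "claw": 1},
])

```text
time_s: 16.23
tcp_pos: [0.4488, 0.3201, 0.1978]
ee_rot: [[0.968, 0.253, -0.004], [0.253, -0.968, -0.005], [-0.005, 0.003, -1.0]]
wrist_force: [-0.3, 0.4, 0.1]
gripper_width: 1.001
gripper_force: 0.0
```

```bash
python3 - <<'E'
from fit import *
to((.443,.3213,.147))
E
```

```text
t 16.225 tcp [0.4488 0.3201 0.1978] y az -75.4 z [-0.004 -0.005 -1.   ] w 1.001 F [-0.3  0.4  0.1]
to (0.443, 0.3213, 0.147) tool mm [-5.1 -2.8 50.8] yx
```

Call:
drive_tool([
  {"delta_pos": [-5, -2, 0], "turn": 0, "claw": 1},
  {"delta_pos": [0, 0, 25], "turn": 0, "claw": 1},
  {"delta_pos": [0, 0, 25], "turn": 0, "claw": 0.8},
  {"delta_pos": [0, 0, 0], "turn": 0, "claw": 0.7},
  {"delta_pos": [0, 0, 0], "turn": 0, "claw": 0.6},
  {"delta_pos": [0, 0, 0], "turn": 0, "claw": 0.5},
  {"delta_pos": [0, 0, 0], "turn": 0, "claw": 0.4},
  {"delta_pos": [0, 0, 0], "turn": 0, "claw": 0.2},
  {"delta_pos": [0, 0, 0], "turn": 0, "claw": 0.2},
  {"delta_pos": [0, 0, 0], "turn": 0, "claw": 0.2},
])

```text
time_s: 17.48
tcp_pos: [0.4447, 0.322, 0.1502]
ee_rot: [[0.967, 0.254, -0.0], [0.254, -0.967, -0.0], [-0.0, 0.0, -1.0]]
wrist_force: [0.2, 0.4, -0.5]
gripper_width: 0.226
gripper_force: 0.0
```

```bash
python3 - <<'E'
from fit import *
to((.443,.3213,.147))
s=cap('scene'); t=cap('top')
a=s['color'][60:230,110:280,::-1]; b=t['color'][150:240,125:285,::-1]
cv2.imwrite('pics/m1.png',np.hstack([cv2.resize(a,(400,400),interpolation=2),cv2.resize(b,(400,225),interpolation=2) if 0 else cv2.copyMakeBorder(cv2.resize(b,(400,225),interpolation=2),0,175,0,0,0)]))
E
```

```text
t 17.475 tcp [0.4447 0.322  0.1502] y az -75.3 z [-0. -0. -1.] w 0.226 F [ 0.2  0.4 -0.5]
to (0.443, 0.3213, 0.147) tool mm [-1.8  0.2  3.2] yx
```

View pics/m1.png

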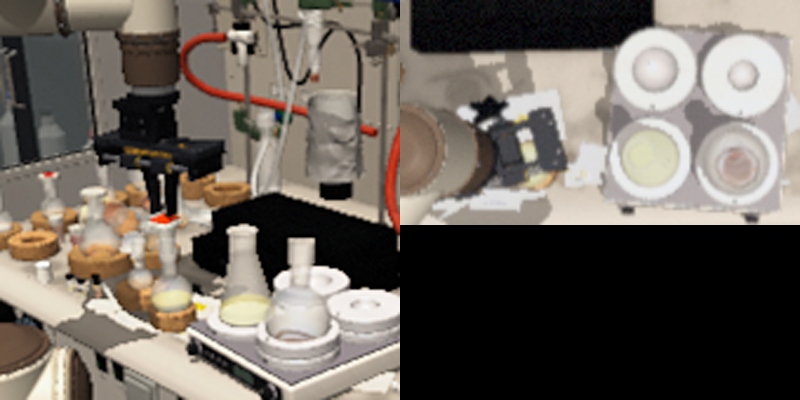

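```bash
python3 - <<'E'
from fit import *
s=cap('scene'); P=s['P']; E=np.linalg.inv(s['extrinsics'])
for w in((.4447,.322,.150),(.443,.3213,.174),(.4447,.322,.19)):
    c=E@np.array([*w,1]); print(w,c[:2]/c[2]*s['f']+[s['cx'],s['cy']])
C=s['color'].astype(int); m=(C[...,0]>180)&(C[...,1]<110)&(C[...,2]<80); v,u=np.nonzero(m)
k=(u>150)&(u<210)&(v>130)&(v<180); print('orange',u[k].min(),u[k].max(),v[k].min(),v[k].max(),np.nanmin(P[v[k],u[k]],0),np.nanmax(P[v[k],u[k]],0),np.nanmedian(P[v[k],u[k]],0))
q=P.reshape(-1,3)
for lo,hi in((.14,.155),(.155,.165),(.165,.172),(.172,.18),(.18,.19),(.19,.2),(.2,.21)):
    p=near(q,(.445,.322),.06,lo,hi)
    if len(p): print(lo,len(p),p.min(0)[:2],p.max(0)[:2],np.median(p,0))
cv2.imwrite('pics/m2.png',cv2.resize(s['color'][110:210,150:230,::-1],None,fx=6,fy=6,interpolation=2))
E
```

```text
(0.4447, 0.322, 0.15) [180.3709 158.6645]
(0.443, 0.3213, 0.174) [179.506  152.3708]
(0.4447, 0.322, 0.19) [179.3828 147.8583]
orange 174 183 152 154 [0.4267 0.3029 0.1719] [0.4475 0.3313 0.1768] [0.4354 0.3179 0.1748]
0.14 29 [0.4314 0.3076] [0.4569 0.3344] [0.4393 0.3128 0.1484]
0.155 18 [0.4224 0.2977] [0.4661 0.3267] [0.435  0.3109 0.1624]
0.165 31 [0.4219 0.2956] [0.4677 0.3332] [0.432  0.3099 0.1694]
0.172 38 [0.4201 0.3029] [0.4684 0.3424] [0.4409 0.3194 0.1748]
0.18 25 [0.4268 0.3016] [0.4574 0.3354] [0.442  0.3282 0.186 ]
0.19 33 [0.4298 0.3011] [0.4597 0.336 ] [0.4421 0.3107 0.1949]
0.2 32 [0.4303 0.3   ] [0.4594 0.342 ] [0.4433 0.3255 0.204 ]
```

View pics/m2.png

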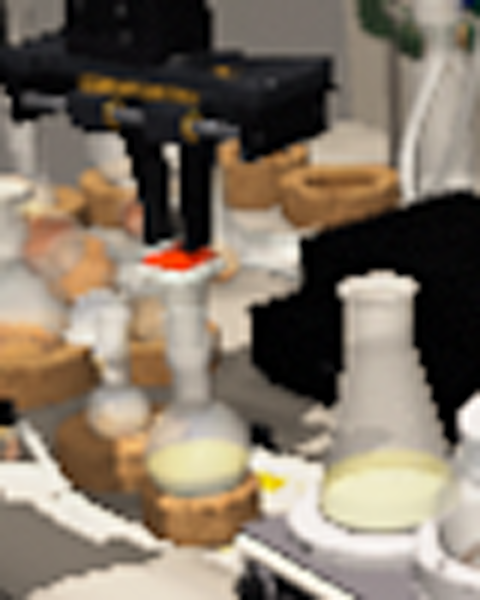

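Call:
drive_tool([
  {"delta_pos": [0, 0, 0], "turn": 0, "claw": 0.2},
  {"delta_pos": [0, 0, 0], "turn": 0, "claw": 0.2},
  {"delta_pos": [0, 0, 0], "turn": 0, "claw": 0.2},
])

```text
time_s: 18.0
tcp_pos: [0.4447, 0.322, 0.1503]
ee_rot: [[0.967, 0.254, 0.0], [0.254, -0.967, -0.0], [0.0, 0.0, -1.0]]
wrist_force: [-0.3, 0.6, 0.0]
gripper_width: 0.198
gripper_force: 0.0
```

```bash
python3 - <<'E'
from fit import *
s=cap('scene'); P=s['P']; C=s['color'].astype(int)
d=(C.max(2)<60)
for v in range(125,166):
    L=[f"{u}:{'#' if d[v,u] else '.'}{P[v,u,2]*1000:.0f}/{P[v,u,0]*1000:.0f}/{P[v,u,1]*1000:.0f}" for u in range(172,190,2)]
    if v%3==0: print(v,*L)
E
```

```text
126 172:#270/429/331 174:.267/439/333 176:.275/427/305 178:.276/429/296 180:.278/431/287 182:.279/432/277 184:#276/443/282 186:#276/448/277 188:#288/426/237
129 172:.267/413/309 174:#269/413/298 176:#269/417/292 178:#272/416/279 180:.272/421/275 182:.271/426/271 184:#267/439/278 186:#265/448/279 188:#262/460/283
132 172:#248/429/334 174:#260/410/295 176:#260/415/291 178:#262/416/280 180:#262/420/275 182:.260/428/275 184:#259/435/274 186:#264/430/255 188:.264/432/248
135 172:#236/431/339 174:#238/433/330 176:#233/447/338 178:.93/724/724 180:#244/434/297 182:#242/443/298 184:#240/451/298 186:.236/463/302 188:.39/863/838
138 172:#226/430/339 174:#226/434/333 176:#226/439/329 178:.222/451/333 180:#229/441/308 182:#233/440/294 184:#229/451/298 186:.78/749/699 188:.35/839/807
141 172:.38/752/819 174:#215/433/334 176:#215/438/328 178:.211/450/335 180:#222/434/300 182:#220/442/299 184:#218/451/300 186:.63/750/703 188:.16/846/818
144 172:.35/729/788 174:#204/434/336 176:#205/437/329 178:#202/446/329 180:#209/437/306 182:#208/444/304 184:#206/453/304 186:.59/730/676 188:.41/770/716
147 172:.24
[... 353 characters left out ...]
.176/431/314 180:.176/438/311 182:.175/444/308 184:.173/451/306 186:.172/458/304 188:.27/714/645
156 172:.21/649/678 174:.161/429/336 176:.165/426/320 178:.167/428/310 180:.168/430/302 182:.168/435/298 184:.164/447/302 186:.8/714/662 188:.10/717/651
159 172:.61/563/551 174:.63/566/541 176:.60/576/542 178:.152/434/322 180:.150/441/319 182:.152/444/311 184:.148/454/313 186:.1/701/646 188:.4/703/633
162 172:.48/562/552 174:.50/565/542 176:.50/571/536 178:.143/430/317 180:.141/437/315 182:.140/444/312 184:.137/453/313 186:.3/674/611 188:.4/679/602
165 172:.34/562/554 174:.37/563/541 176:.36/570/537 178:.131/430/319 180:.134/430/306 182:.130/441/310 184:.129/447/307 186:.26/614/528 188:.5/653/568
```

The fingers closed to 17 mm with no contact, even though they look right over the cap. I'll raise them and compare the visible fingertips with the reported TCP.

Call:
drive_tool([
  {"delta_pos": [0, 0, 0], "turn": 0, "claw": 0.4},
  {"delta_pos": [0, 0, 0], "turn": 0, "claw": 0.6},
  {"delta_pos": [0, 0, 0], "turn": 0, "claw": 0.7},
  {"delta_pos": [0, 0, 0], "turn": 0, "claw": 0.8},
  {"delta_pos": [0, 0, 0], "turn": 0, "claw": 0.8},
  {"delta_pos": [0, 0, -20], "turn": 0, "claw": 0.8},
  {"delta_pos": [0, 0, -40], "turn": 0, "claw": 0.8},
  {"delta_pos": [0, 0, 0], "turn": 0, "claw": 0.8},
])

```text
time_s: 19.05
tcp_pos: [0.4464, 0.3236, 0.2139]
ee_rot: [[0.967, 0.255, 0.006], [0.255, -0.967, 0.006], [0.007, -0.004, -1.0]]
wrist_force: [-0.4, -0.6, -0.9]
gripper_width: 0.795
gripper_force: 0.0
```

```bash
python3 - <<'E'
from fit import *
to((.443,.3213,.147))
s=cap('scene'); P=s['P']; q=P.reshape(-1,3)
C=s['color'].astype(int).reshape(-1,3); d=C.max(1)<60
p=q[d]; p=near(p,(.445,.322),.07,.15,.3); print('dark zmin',np.sort(p[:,2])[:6], p[np.argsort(p[:,2])[:6],:2])
p=near(q,(.443,.321),.03,.165,.18); print('cap',p.min(0),p.max(0),cv2.minAreaRect(p[:,:2].astype(np.float32)*1000))
cv2.imwrite('pics/m3.png',cv2.resize(s['color'][100:200,140:230,::-1],None,fx=6,fy=6,interpolation=2))
E
```

```text
t 19.05 tcp [0.4464 0.3236 0.2139] y az -75.2 z [ 0.006  0.006 -1.   ] w 0.795 F [-0.4 -0.6 -0.9]
to (0.443, 0.3213, 0.147) tool mm [-4.3  1.6 66.9] yx
dark zmin [0.2465 0.2468 0.2472 0.2475 0.2477 0.2479] [[0.4279 0.3625]
 [0.4635 0.2847]
 [0.4462 0.2842]
 [0.4306 0.3543]
 [0.4278 0.3562]
 [0.4418 0.3583]]
cap [0.4195 0.2973 0.1651] [0.4664 0.3419 0.1765] ((442.9219970703125, 318.9996337890625), (39.49481201171875, 41.52378845214844), 17.061670303344727)
```

View pics/m3.png

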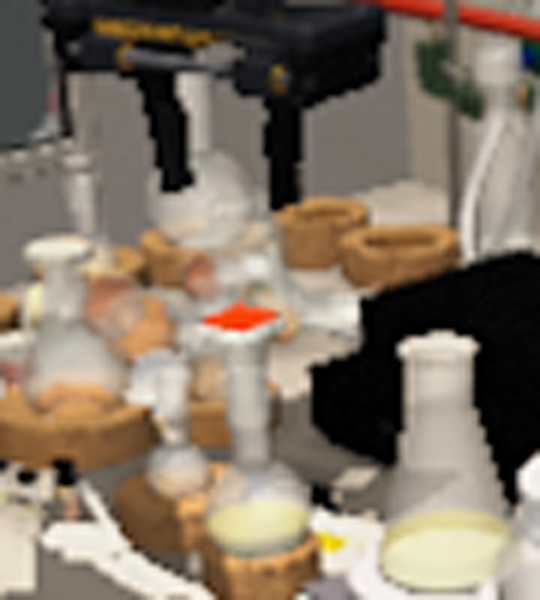

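The visible fingertips end at z≈0.246 while the reported TCP is 0.214. So the real tips are about 30 mm above the reported TCP, and that pass closed just over the cap at z 0.175. I'll go 30 mm lower from here on.

Call:
drive_tool([
  {"delta_pos": [-1.5, 1, 20], "turn": 0, "claw": 0.8},
  {"delta_pos": [0, 0, 30], "turn": 0, "claw": 0.8},
  {"delta_pos": [0, 0, 25], "turn": 0, "claw": 0.8},
  {"delta_pos": [0, 0, 18], "turn": 0, "claw": 0.8},
  {"delta_pos": [0, 0, 0], "turn": 0, "claw": 0.7},
  {"delta_pos": [0, 0, 0], "turn": 0, "claw": 0.6},
  {"delta_pos": [0, 0, 0], "turn": 0, "claw": 0.5},
  {"delta_pos": [0, 0, 0], "turn": 0, "claw": 0.4},
  {"delta_pos": [0, 0, 0], "turn": 0, "claw": 0.3},
  {"delta_pos": [0, 0, 0], "turn": 0, "claw": 0.3},
  {"delta_pos": [0, 0, 0], "turn": 0, "claw": 0.3},
])

```text
time_s: 20.48
tcp_pos: [0.4439, 0.3211, 0.1178]
ee_rot: [[0.967, 0.255, 0.001], [0.255, -0.967, 0.001], [0.001, -0.001, -1.0]]
wrist_force: [0.3, 1.2, 3.4]
gripper_width: 0.441
gripper_force: 30.0
```

```bash
python3 - <<'E'
from fit import *
to((.443,.3213,.177),(.443,.33,.177))
s=cap('scene'); q=s['P'].reshape(-1,3)
p=near(q,(.443,.321),.03,.165,.18); print('cap',p.min(0),p.max(0))
cv2.imwrite('pics/m4.png',cv2.resize(s['color'][100:200,140:230,::-1],None,fx=6,fy=6,interpolation=2))
E
```

```text
t 20.475 tcp [0.4439 0.3211 0.1178] y az -75.2 z [ 0.001  0.001 -1.   ] w 0.441 F [0.3 1.2 3.4]
to (0.443, 0.3213, 0.177) tool mm [ -0.7  -0.5 -59.2] yx
to (0.443, 0.33, 0.177) tool mm [ 2.2 -8.4  0. ] yx
cap [0.4216 0.292  0.1653] [0.4619 0.3465 0.1795]
```

View pics/m4.png

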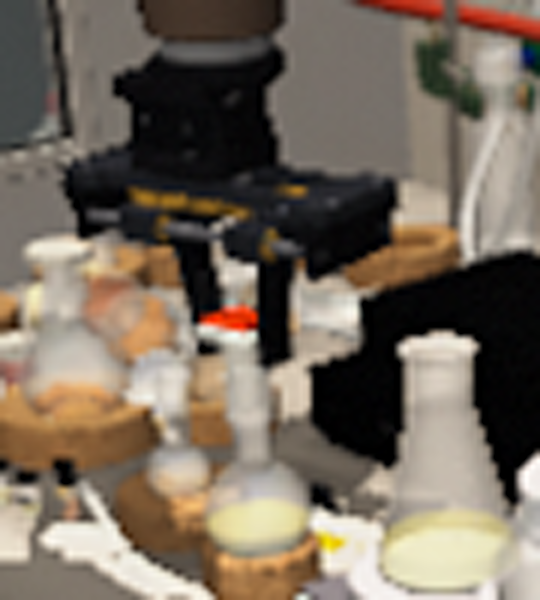

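Gripped on the head with 30 N. I'll lift it clear of everything and move straight to block_medium.

Call:
drive_tool([
  {"delta_pos": [0, 0, -10], "turn": 0, "claw": 0.3},
  {"delta_pos": [0, 0, -30], "turn": 0, "claw": 0.3},
  {"delta_pos": [0, 0, -45], "turn": 0, "claw": 0.3},
  {"delta_pos": [0, 0, -45], "turn": 0, "claw": 0.3},
  {"delta_pos": [0, 0, -45], "turn": 0, "claw": 0.3},
  {"delta_pos": [0, 0, -30], "turn": 0, "claw": 0.3},
  {"delta_pos": [0, 0, -10], "turn": 0, "claw": 0.3},
  {"delta_pos": [0, 0, 0], "turn": 0, "claw": 0.3},
])

```text
time_s: 21.52
tcp_pos: [0.443, 0.3203, 0.3314]
ee_rot: [[0.967, 0.254, -0.002], [0.254, -0.967, -0.001], [-0.002, 0.0, -1.0]]
wrist_force: [0.6, -0.8, -2.2]
gripper_width: 0.438
gripper_force: 30.0
```

```bash
python3 - <<'E'
from fit import *
to((.5665,.1387,.333),(.5665,.1387,.165))
E
```

```text
t 21.525 tcp [0.443  0.3203 0.3314] y az -75.3 z [-0.002 -0.001 -1.   ] w 0.438 F [ 0.6 -0.8 -2.2]
to (0.5665, 0.1387, 0.333) tool mm [ 73.3 207.1  -1.7] yx
to (0.5665, 0.1387, 0.165) tool mm [  0.3  -0.1 168. ] yx
```

Call:
drive_tool([
  {"delta_pos": [8, 23, 0], "turn": 0, "claw": 0.3},
  {"delta_pos": [15, 42, 0], "turn": 0, "claw": 0.3},
  {"delta_pos": [15, 42, 0], "turn": 0, "claw": 0.3},
  {"delta_pos": [15, 42, 0], "turn": 0, "claw": 0.3},
  {"delta_pos": [13, 37, 0], "turn": 0, "claw": 0.3},
  {"delta_pos": [7.3, 21, 0], "turn": 0, "claw": 0.3},
  {"delta_pos": [0, 0, 20], "turn": 0, "claw": 0.3},
  {"delta_pos": [0, 0, 35], "turn": 0, "claw": 0.3},
  {"delta_pos": [0, 0, 35], "turn": 0, "claw": 0.3},
  {"delta_pos": [0, 0, 30], "turn": 0, "claw": 0.3},
  {"delta_pos": [0, 0, 10], "turn": 0, "claw": 0.3},
  {"delta_pos": [0, 0, 0], "turn": 0, "claw": 0.3},
])

```text
time_s: 23.02
tcp_pos: [0.5665, 0.1387, 0.2011]
ee_rot: [[0.967, 0.254, -0.002], [0.254, -0.967, -0.002], [-0.003, 0.001, -1.0]]
wrist_force: [-0.1, -0.7, -2.5]
gripper_width: 0.437
gripper_force: 30.0
```

```bash
python3 - <<'E'
from fit import *
to((.5665,.1387,.165))
for n in('scene','top'):
  q=cap(n)['P'].reshape(-1,3)
  p=near(q,(.5665,.139),.02,.2,.26)
  for lo,hi in((.12,.13),(.13,.14),(.14,.15),(.15,.16),(.16,.18),(.18,.2)):
    p=near(q,(.566,.139),.04,lo,hi)
    if len(p)>8:print(lo,len(p),circ(p,p[:,:2].mean(0)))
  p=near(q,(.5665,.1387),.075,.080,.090); x=circ(p[np.hypot(p[:,0]-.5665,p[:,1]-.1387)>.05],(.5665,.1387)); print('blk',len(p),x)
E
```

```text
t 23.025 tcp [0.5665 0.1387 0.2011] y az -75.3 z [-0.002 -0.002 -1.   ] w 0.437 F [-0.1 -0.7 -2.5]
to (0.5665, 0.1387, 0.165) tool mm [ 0.   0.  36.1] yx
0.12 15 [0.569  0.1271 0.0193]
0.13 20 [0.5668 0.1329 0.0253]
0.14 25 [0.5678 0.1423 0.0316]
0.15 26 [0.5704 0.139  0.021 ]
0.16 44 [0.5685 0.1407 0.012 ]
0.18 35 [0.5668 0.1368 0.0098]
blk 161 [0.5666 0.1364 0.0536]
0.13 13 [0.566  0.1397 0.031 ]
0.14 34 [0.57   0.1407 0.0317]
0.15 41 [0.5952 0.1452 0.0486]
blk 309 [0.5764 0.136  0.0623]
```

Aligned; I'll lower it.

Call:
drive_tool([
  {"delta_pos": [0, 0, 14], "turn": 0, "claw": 0.3},
  {"delta_pos": [0, 0, 12], "turn": 0, "claw": 0.3},
  {"delta_pos": [0, 0, 5], "turn": 0, "claw": 0.3},
  {"delta_pos": [0, 0, 2], "turn": 0, "claw": 0.3},
  {"delta_pos": [0, 0, 1], "turn": 0, "claw": 0.3},
  {"delta_pos": [0, 0, 1], "turn": 0, "claw": 0.3},
  {"delta_pos": [0, 0, 0], "turn": 0, "claw": 0.3},
])

```text
time_s: 24.0
tcp_pos: [0.5671, 0.1391, 0.1674]
ee_rot: [[0.967, 0.254, 0.0], [0.254, -0.967, 0.0], [0.0, -0.0, -1.0]]
wrist_force: [-0.2, -0.0, -2.2]
gripper_width: 0.443
gripper_force: 30.0
```

Call:
drive_tool([
  {"delta_pos": [0, 0, 1], "turn": 0, "claw": 0.3},
  {"delta_pos": [0, 0, 1], "turn": 0, "claw": 0.3},
  {"delta_pos": [0, 0, 1], "turn": 0, "claw": 0.3},
  {"delta_pos": [0, 0, 0], "turn": 0, "claw": 0.3},
])

```text
time_s: 24.5
tcp_pos: [0.5677, 0.1391, 0.1652]
ee_rot: [[0.967, 0.255, 0.002], [0.255, -0.967, 0.0], [0.002, 0.0, -1.0]]
wrist_force: [-0.3, -1.0, 1.5]
gripper_width: 0.441
gripper_force: 30.0
```

Call:
drive_tool([
  {"delta_pos": [0, 0, 0], "turn": 0, "claw": 0.6},
  {"delta_pos": [0, 0, 0], "turn": 0, "claw": 0.7},
  {"delta_pos": [0, 0, 0], "turn": 0, "claw": 0.8},
  {"delta_pos": [0, 0, 0], "turn": 0, "claw": 0.8},
  {"delta_pos": [0, 0, 0], "turn": 0, "claw": 0.8},
  {"delta_pos": [0, 0, -20], "turn": 0, "claw": 0.8},
  {"delta_pos": [0, 0, -50], "turn": 0, "claw": 0.8},
  {"delta_pos": [0, 0, -60], "turn": 0, "claw": 0.8},
  {"delta_pos": [0, 0, -10], "turn": -0.15, "claw": 0.8},
  {"delta_pos": [0, 0, 0], "turn": -0.15, "claw": 0.8},
  {"delta_pos": [0, 0, 0], "turn": -0.14, "claw": 0.8},
  {"delta_pos": [0, 0, 0], "turn": 0, "claw": 0.8},
])

```text
time_s: 26.0
tcp_pos: [0.567, 0.1391, 0.3042]
ee_rot: [[0.768, 0.641, -0.0], [0.641, -0.768, 0.0], [-0.0, -0.0, -1.0]]
wrist_force: [-0.8, 0.4, -0.1]
gripper_width: 0.802
gripper_force: 0.0
```

```bash
python3 - <<'E'
from fit import *
to((.4615,.4285,.305),(.4615,.4285,.041))
s=cap('scene'); q=s['P'].reshape(-1,3)
for lo,hi in((.13,.15),(.15,.17),(.17,.19),(.19,.203),(.218,.225)):
    p=near(q,(.567,.139),.04,lo,hi)
    if len(p)>4:print(lo,len(p),circ(p,p[:,:2].mean(0)),p.min(0),p.max(0))
R=np.array(monitor.sense()['ee_rot'])
for n in('top1','scene1'):
    q=np.load(n+'.npz')['P'].reshape(-1,3); l=(q-[.4615,.4285,0])@R
    m=(abs(l[:,0])<.06)&(abs(l[:,1])<.12)&(q[:,2]>.11)&(q[:,2]<.4); print(n,m.sum(),q[m][::6][:12])
    m=(abs(l[:,0])<.018)&(abs(l[:,1])<.065)&(abs(l[:,1])>.02)&(q[:,2]>.035)&(q[:,2]<.2); print(n,m.sum(),q[m][:8])
E
```

```text
t 26.0 tcp [0.567  0.1391 0.3042] y az -50.1 z [-0.  0. -1.] w 0.802 F [-0.8  0.4 -0.1]
to (0.4615, 0.4285, 0.305) tool mm [ 104.5 -289.7   -0.8] yx
to (0.4615, 0.4285, 0.041) tool mm [  0.   0. 264.] yx
0.13 12 [0.5489 0.174  0.0504] [0.567  0.1259 0.1301] [0.5799 0.1345 0.149 ]
0.15 30 [0.5681 0.1377 0.0115] [0.5545 0.1202 0.1505] [0.5769 0.1464 0.1691]
0.17 46 [0.5683 0.1383 0.0119] [0.5537 0.1218 0.1701] [0.5769 0.1494 0.1899]
0.19 25 [0.5697 0.1394 0.0123] [0.5563 0.125  0.1903] [0.5775 0.1476 0.2027]
0.218 47 [0.5663 0.1342 0.0154] [0.549  0.1157 0.2181] [0.5863 0.1535 0.224 ]
top1 2 [[0.4576 0.3406 0.1689]]
top1 1 [[0.437  0.4374 0.0352]]
scene1 2 [[0.4573 0.3436 0.1741]]
scene1 3 [[0.4668 0.4066 0.0459]
 [0.4756 0.413  0.0414]
 [0.4739 0.4112 0.0383]]
```

Medium is upright and seated, and the approach to the small flask is clear.

Call:
drive_tool([
  {"delta_pos": [9, -25, 0], "turn": 0, "claw": 0.8},
  {"delta_pos": [17, -48, 0], "turn": 0, "claw": 0.8},
  {"delta_pos": [19, -53, 0], "turn": 0, "claw": 0.8},
  {"delta_pos": [19, -53, 0], "turn": 0, "claw": 0.8},
  {"delta_pos": [19, -53, 0], "turn": 0, "claw": 0.8},
  {"delta_pos": [13, -36, 0], "turn": 0, "claw": 0.8},
  {"delta_pos": [8.5, -21.7, 0], "turn": 0, "claw": 0.8},
  {"delta_pos": [0, 0, 40], "turn": 0, "claw": 0.8},
  {"delta_pos": [0, 0, 50], "turn": 0, "claw": 0.8},
  {"delta_pos": [0, 0, 50], "turn": 0, "claw": 0.8},
  {"delta_pos": [0, 0, 20], "turn": 0, "claw": 0.8},
  {"delta_pos": [0, 0, 0], "turn": 0, "claw": 0.8},
])

```text
time_s: 27.55
tcp_pos: [0.4609, 0.4268, 0.1424]
ee_rot: [[0.768, 0.641, -0.002], [0.641, -0.768, -0.004], [-0.004, 0.001, -1.0]]
wrist_force: [-0.8, 0.0, 0.7]
gripper_width: 0.8
gripper_force: 0.0
```

```bash
python3 - <<'E'
from fit import *
to((.4615,.4285,.041))
q=cap('scene')['P'].reshape(-1,3)
for lo,hi in((.06,.075),(.075,.09),(.09,.108)):
    p=near(q,(.4615,.4285),.02,lo,hi)
    if len(p)>4:print(lo,len(p),circ(p,p[:,:2].mean(0)),p.min(0),p.max(0))
E
```

```text
t 27.55 tcp [0.4609 0.4268 0.1424] y az -50.2 z [-0.002 -0.004 -1.   ] w 0.8 F [-0.8  0.   0.7]
to (0.4615, 0.4285, 0.041) tool mm [  2.   -1.  101.4] yx
0.06 19 [0.4606 0.4268 0.0066] [0.4528 0.416  0.0607] [0.472  0.4371 0.0734]
0.075 20 [0.463  0.4287 0.0089] [0.4522 0.4139 0.0771] [0.4702 0.4343 0.0892]
0.09 34 [0.4638 0.4294 0.0111] [0.4515 0.4154 0.0919] [0.4781 0.4417 0.107 ]
```

Call:
drive_tool([
  {"delta_pos": [1, 0, 30], "turn": 0, "claw": 0.8},
  {"delta_pos": [0, 0, 35], "turn": 0, "claw": 0.7},
  {"delta_pos": [0, 0, 25], "turn": 0, "claw": 0.6},
  {"delta_pos": [0, 0, 10], "turn": 0, "claw": 0.5},
  {"delta_pos": [0, 0, 0], "turn": 0, "claw": 0.4},
  {"delta_pos": [0, 0, 0], "turn": 0, "claw": 0.3},
  {"delta_pos": [0, 0, 0], "turn": 0, "claw": 0.2},
  {"delta_pos": [0, 0, 0], "turn": 0, "claw": 0.1},
  {"delta_pos": [0, 0, 0], "turn": 0, "claw": 0.1},
  {"delta_pos": [0, 0, 0], "turn": 0, "claw": 0.1},
  {"delta_pos": [0, 0, 0], "turn": 0, "claw": 0.1},
])

```text
time_s: 28.98
tcp_pos: [0.4624, 0.4297, 0.0452]
ee_rot: [[0.766, 0.642, 0.001], [0.642, -0.766, 0.002], [0.002, -0.0, -1.0]]
wrist_force: [-0.4, 0.3, 6.2]
gripper_width: 0.255
gripper_force: 30.0
```

Call:
drive_tool([
  {"delta_pos": [0, 0, -10], "turn": 0, "claw": 0.1},
  {"delta_pos": [0, 0, -30], "turn": 0, "claw": 0.1},
  {"delta_pos": [0, 0, -50], "turn": 0, "claw": 0.1},
  {"delta_pos": [0, 0, -55], "turn": 0, "claw": 0.1},
  {"delta_pos": [0, 0, -55], "turn": 0, "claw": 0.1},
  {"delta_pos": [0, 0, -30], "turn": 0, "claw": 0.1},
  {"delta_pos": [0, 0, -8], "turn": 0, "claw": 0.1},
  {"delta_pos": [0, 0, 0], "turn": 0, "claw": 0.1},
])

```text
time_s: 29.98
tcp_pos: [0.4613, 0.4285, 0.281]
ee_rot: [[0.767, 0.642, -0.002], [0.642, -0.767, -0.001], [-0.002, -0.0, -1.0]]
wrist_force: [-0.5, 0.3, -2.2]
gripper_width: 0.258
gripper_force: 30.0
```

```bash
python3 - <<'E'
from fit import *
to((.5557,.0195,.280),(.5557,.0195,.098))
E
```

```text
t 29.975 tcp [0.4613 0.4285 0.281 ] y az -50.1 z [-0.002 -0.001 -1.   ] w 0.258 F [-0.5  0.3 -2.2]
to (0.5557, 0.0195, 0.28) tool mm [-190.2  374.1    1.4] yx
to (0.5557, 0.0195, 0.098) tool mm [  0.4   0.  182. ] yx
```

Call:
drive_tool([
  {"delta_pos": [-13, 25, 0], "turn": 0, "claw": 0.1},
  {"delta_pos": [-24, 47, 0], "turn": 0, "claw": 0.1},
  {"delta_pos": [-26, 51, 0], "turn": 0, "claw": 0.1},
  {"delta_pos": [-26, 51, 0], "turn": 0, "claw": 0.1},
  {"delta_pos": [-26, 51, 0], "turn": 0, "claw": 0.1},
  {"delta_pos": [-26, 51, 0], "turn": 0, "claw": 0.1},
  {"delta_pos": [-24, 47, 0], "turn": 0, "claw": 0.1},
  {"delta_pos": [-15, 30, 0], "turn": 0, "claw": 0.1},
  {"delta_pos": [-10.2, 21.1, 0], "turn": 0, "claw": 0.1},
  {"delta_pos": [0, 0, 25], "turn": 0, "claw": 0.1},
  {"delta_pos": [0, 0, 25], "turn": 0, "claw": 0.1},
  {"delta_pos": [0, 0, 0], "turn": 0, "claw": 0.1},
])

```text
time_s: 31.48
tcp_pos: [0.5536, 0.0185, 0.2289]
ee_rot: [[0.767, 0.641, -0.008], [0.641, -0.767, -0.002], [-0.007, -0.004, -1.0]]
wrist_force: [0.6, -0.3, 0.0]
gripper_width: 0.254
gripper_force: 30.0
```

Call:
drive_tool([
  {"delta_pos": [0, 0, 25], "turn": 0, "claw": 0.1},
  {"delta_pos": [0, 0, 35], "turn": 0, "claw": 0.1},
  {"delta_pos": [0, 0, 20], "turn": 0, "claw": 0.1},
  {"delta_pos": [0, 0, 10], "turn": 0, "claw": 0.1},
  {"delta_pos": [0, 0, 0], "turn": 0, "claw": 0.1},
])

```text
time_s: 32.1
tcp_pos: [0.5563, 0.0198, 0.1424]
ee_rot: [[0.767, 0.642, -0.0], [0.642, -0.767, -0.0], [-0.001, 0.0, -1.0]]
wrist_force: [-0.6, 0.1, 0.4]
gripper_width: 0.253
gripper_force: 30.0
```

```bash
python3 - <<'E'
from fit import *
to((.5557,.0195,.098))
q=cap('scene')['P'].reshape(-1,3)
for lo,hi in((.10,.11),(.11,.12),(.12,.13),(.13,.15),(.15,.17)):
    p=near(q,(.5557,.0195),.035,lo,hi)
    if len(p)>4:print(lo,len(p),circ(p,p[:,:2].mean(0)),p.min(0),p.max(0))
E
```

```text
t 32.1 tcp [0.5563 0.0198 0.1424] y az -50.0 z [-0. -0. -1.] w 0.253 F [-0.6  0.1  0.4]
to (0.5557, 0.0195, 0.098) tool mm [-0.6 -0.2 44.4] yx
0.12 18 [0.5588 0.0219 0.0182] [0.5398 0.0016 0.1207] [0.5632 0.0243 0.13  ]
0.13 80 [0.5567 0.0197 0.0165] [0.538  0.0008 0.1304] [0.5714 0.035  0.1499]
0.15 39 [0.558  0.0203 0.0088] [0.5457 0.0073 0.1502] [0.5631 0.0287 0.17  ]
```

Call:
drive_tool([
  {"delta_pos": [-0.6, 0, 15], "turn": 0, "claw": 0.1},
  {"delta_pos": [0, 0, 12], "turn": 0, "claw": 0.1},
  {"delta_pos": [0, 0, 7], "turn": 0, "claw": 0.1},
  {"delta_pos": [0, 0, 3], "turn": 0, "claw": 0.1},
  {"delta_pos": [0, 0, 2], "turn": 0, "claw": 0.1},
  {"delta_pos": [0, 0, 0], "turn": 0, "claw": 0.1},
  {"delta_pos": [0, 0, 0], "turn": 0, "claw": 0.1},
])

```text
time_s: 33.02
tcp_pos: [0.5561, 0.0197, 0.1036]
ee_rot: [[0.767, 0.642, 0.001], [0.642, -0.767, 0.0], [0.001, 0.0, -1.0]]
wrist_force: [-0.8, -0.2, -0.0]
gripper_width: 0.253
gripper_force: 30.0
```

Call:
drive_tool([
  {"delta_pos": [0, 0, 2], "turn": 0, "claw": 0.1},
  {"delta_pos": [0, 0, 1], "turn": 0, "claw": 0.1},
  {"delta_pos": [0, 0, 1], "turn": 0, "claw": 0.1},
  {"delta_pos": [0, 0, 1], "turn": 0, "claw": 0.1},
  {"delta_pos": [0, 0, 0], "turn": 0, "claw": 0.1},
])

```text
time_s: 33.65
tcp_pos: [0.5564, 0.0196, 0.0987]
ee_rot: [[0.767, 0.642, 0.001], [0.642, -0.767, -0.0], [0.001, 0.001, -1.0]]
wrist_force: [0.5, -0.6, 2.2]
gripper_width: 0.255
gripper_force: 30.0
```

Call:
drive_tool([
  {"delta_pos": [0, 0, 0], "turn": 0, "claw": 0.35},
  {"delta_pos": [0, 0, 0], "turn": 0, "claw": 0.45},
  {"delta_pos": [0, 0, 0], "turn": 0, "claw": 0.55},
  {"delta_pos": [0, 0, 0], "turn": 0, "claw": 0.6},
  {"delta_pos": [0, 0, 0], "turn": 0, "claw": 0.6},
  {"delta_pos": [0, 0, -20], "turn": 0, "claw": 0.6},
  {"delta_pos": [0, 0, -50], "turn": 0, "claw": 0.6},
  {"delta_pos": [0, 0, -60], "turn": 0, "claw": 0.6},
  {"delta_pos": [0, 0, -60], "turn": 0, "claw": 0.6},
  {"delta_pos": [0, 0, -30], "turn": 0, "claw": 0.6},
  {"delta_pos": [0, 0, 0], "turn": 0, "claw": 0.6},
  {"delta_pos": [0, 0, 0], "turn": 0, "claw": 0.6},
])

```text
time_s: 35.15
tcp_pos: [0.5551, 0.0197, 0.317]
ee_rot: [[0.767, 0.642, -0.002], [0.642, -0.767, 0.0], [-0.002, -0.002, -1.0]]
wrist_force: [0.4, -0.4, -0.6]
gripper_width: 0.599
gripper_force: 0.0
```

```bash
python3 - <<'E'
from fit import *
to()
s=cap('scene'); q=s['P'].reshape(-1,3)
for n,c,zs in(('small',(.5557,.0195),(.09,.1,.11,.125,.14,.16)),('large',(.437,.03),(.09,.1,.11,.12,.13,.15,.17,.19,.215)),('med',(.5665,.139),(.13,.15,.17,.19,.2,.215,.23)),('con',(.447,.1495),(.1,.12,.14,.16,.18,.2))):
  for lo,hi in zip(zs,zs[1:]):
    p=near(q,c,.05,lo,hi)
    if len(p)>7:print(n,lo,len(p),circ(p,p[:,:2].mean(0)),p[:,2].max())
cv2.imwrite('pics/end.png',cv2.resize(s['color'][120:240,180:340,::-1],(800,600),interpolation=2))
E
```

```text
t 35.15 tcp [0.5551 0.0197 0.317 ] y az -50.1 z [-0.002  0.    -1.   ] w 0.599 F [ 0.4 -0.4 -0.6]
small 0.09 48 [0.5619 0.0259 0.0251] 0.0997749503165889
small 0.1 41 [0.5587 0.021  0.0151] 0.10999117392514357
small 0.11 23 [0.5571 0.0186 0.0071] 0.12489239238362937
small 0.125 22 [0.5578 0.0206 0.0101] 0.13999588704026478
small 0.14 51 [0.5597 0.0203 0.0109] 0.15967701223264041
large 0.09 73 [0.4401 0.0314 0.0439] 0.09992862270027758
large 0.1 85 [0.4401 0.0314 0.0444] 0.10984770412030498
large 0.11 95 [0.4405 0.031  0.0436] 0.11991512431535134
large 0.12 113 [0.4404 0.0317 0.0395] 0.12986966512206988
large 0.13 191 [0.4374 0.0275 0.0244] 0.14943323486265392
large 0.15 63 [0.4486 0.0335 0.0139] 0.16975482470413145
large 0.17 60 [0.4517 0.0338 0.016 ] 0.18996865555988662
large 0.19 89 [0.4539 0.0334 0.0164] 0.21110867618810913
med 0.13 13 [ 0.7245 -0.1528  0.3205] 0.14892189419268254
med 0.15 29 [0.5673 0.137  0.0117] 0.16994768385175557
med 0.17 45 [0.5684 0.1373 0.0121] 0.18929261785304874
med 0.19 21 [0.5695 0.1377 0.0123] 0.19989531611154354
med 0.2 36 [0.5773 0.1486 0.0283] 0.2148788171479285
med 0.215 64 [0.5672 0.1349 0.0162] 0.22347945562506538
con 0.1 125 [0.4498 0.1491 0.0304] 0.11976470017579932
con 0.12 110 [0.4503 0.1497 0.0252] 0.13999890274756455
con 0.14 80 [0.4497 0.1484 0.0192] 0.15995638415194813
con 0.16 63 [0.4505 0.1494 0.0172] 0.17927604118121648
con 0.18 90 [0.4507 0.1491 0.0176] 0.19711039431301264
```

View pics/end.png

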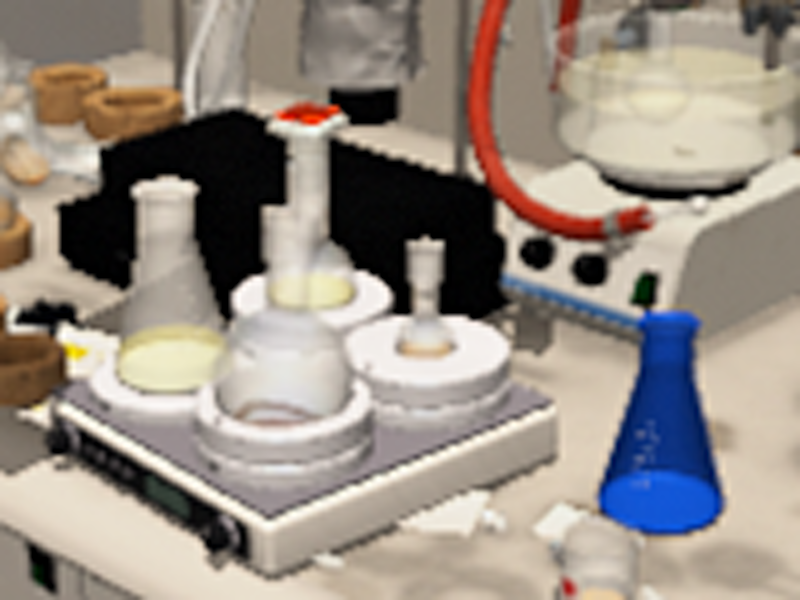

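All four flasks stand on their places: conical at (165,340), large at (285,370), medium at (312,270) and small at (425,330). The large one leans about 0.13 rad.

```bash
python3 -c "
from station import ticket
print(ticket.finish_job())"
```

```text
the job is handed in; nothing more can be done
None
```

I handed the job in at about 35 s: the last camera check showed the three round-bottomed flasks seated in their own bowls (the large one leaning about 0.13 rad, limit 0.35) and the conical flask on the flat disc, but no verdict came back.

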